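Level and lock the tilting specimen stage

TASK

Press the tilted specimen plate of the microscope stage down against its spring until it lies level on its stop, then, still pressing, slide its blue lock bolt fully home under the red keeper and let go, so that the plate stays level by itself. Be gentle with the stage (never more than 25 N), and leave the loose things around it where they are.

Things in the scene. Friction and masses are not known exactly. Their poses are not given: they have to be found in the camera images.
- stage: white base board of the tilting stage, 240 x 240 x 18 mm, fixed; origin: centre of its underside. Its +x points from the plate's free edge to the hinge (away from the robot), +y to the red keeper's side, z up. Behind, two hinge cheeks reach 74 mm high. It carries the tilting plate, bolt and keeper. The robot may press on or squeeze the stage and its parts with 25 N at most
- hinge_axis (a point): middle of the plate's hinge pin, which runs along the base's y; in the base's frame at x = 95 mm, y = 0, z = 60 mm. The plate is aluminium, 140 mm wide, 10 mm thick; level, its mid-plane is at the pin's height. A round steel specimen clamped on it stands 16 mm above its top
- stage_plate (a joint): hinge angle of the plate, rad: 0 = level, on its stop; 0.35 = free edge fully raised, where its spring holds it at the start. On the thumb pad it takes 5 to 8 N straight down to start moving and 7 to 11 N further down and to hold it level; let go unlocked, it swings up. At 0 it meets the hard stop and the force climbs steeply
- plate_edge (a point): middle of the upper edge of the plate's free end, 182 mm from the hinge axis
- lock_bolt (a joint): travel of the lock bolt in m along the base's +y: 0 = drawn back, 0.022 = fully home against its end stop, with about 13 mm of tongue under the keeper. Friction about 1.5 N; it stays where it is left. It starts 0 to 4 mm out
- thumb_channel (a point): middle of the floor of the bolt's blue thumb channel; it moves with plate and bolt. It lies 165 mm from the hinge axis along the plate, 17.5 mm above the pin's centre when level. The channel is 44 mm wide in y between two 5 mm cheeks, 34 mm high above its floor, and 30 mm long in x, open to front, back and top. Closed fingers fit in; moved sideways they push a cheek and so the bolt
- pad_screw (a point): centre of the foot of the yellow thumb pad, the same point as the channel floor's middle. The pad is a rod of 12 mm radius along y, 42 mm long, filling the channel; its crest is 8 to 22 mm above the channel floor: this height is set differently each time, stays fixed in a run and is not reported, so it must be felt
- bolt_tip (a point): centre of the end face of the bolt's steel tongue (16 mm wide, 6 mm thick, lying on the plate), the end that goes under the keeper
- keeper_lip (a point): centre of the underside of the red keeper's lip, fixed on the base board; the lip is 26 mm in x, 30 mm in y, 8 mm thick, its outer 12 mm in y being the post. With the plate on its stop the tongue passes under it with 2 mm to spare; higher, it jams. When let go, the spring lifts the locked tongue these 2 mm against the lip
- control_box: white control box with buttons and a short black joystick, 150 x 130 mm, 94 mm high with the stick, fixed; origin centre of its underside. A bystander
- objective: brass microscope objective standing on the table in front of the stage, 30 mm across, 42 mm high; loose, a bystander; origin centre of its underside
- gauge_block: steel gauge block 35 x 9 x 20 mm lying on the stage's base board beside the plate; loose, a bystander; origin centre of its underside
- lens_ring: black plastic ring, 28 mm across, 10 mm high, lying on the base board beside the plate; loose, a bystander; origin centre of its underside
- eyepiece: black eyepiece standing on the table, 42 mm across, 60 mm high; loose, a bystander; origin centre of its underside
- screwdriver: screwdriver with orange handle lying on the table, 160 mm long; loose, a bystander
- ball_race: steel ring, 64 mm across, 14 mm high, lying on the table; loose, a bystander; origin centre of its underside

How it is judged:
On the way, in this order (a step that is already met when the one before it is completed fails the run):
1. the plate is pressed level on its stop (within 0.01 rad) while the bolt is still drawn back (less than 8 mm out) (value of joint stage_plate below 0.01 rad and value of joint lock_bolt below 0.008 m), for 0.1 s.
2. the bolt is slid home under the keeper (at least 18 mm) with the plate level (value of joint stage_plate below 0.03 rad and value of joint lock_bolt above 0.018 m), for 0.2 s.
At the end, for the whole second after the job is handed in: The plate stays level by itself (within 0.03 rad, at rest), locked by the bolt, which is at least 18 mm out with its tongue under the keeper's lip; the loose bystanders are within 20 mm of where they were (all of step 2 and z of bolt_tip in the frame of keeper_lip below 0 m and velocity of joint stage_plate between -0.02 and 0.02 rad/s and distance of each of objective, gauge_block, lens_ring, eyepiece, screwdriver, ball_race from where it was at the start of the episode below 0.02 m); the robot touches nothing.
It fails at once if the robot presses on the stage or its parts with more than 25 N (contact force between any of the fingers, the arm and stage above 25 N).
It fails at once if a loose bystander is shoved or knocked (moved more than 20 mm) (distance of any of objective, gauge_block, lens_ring, eyepiece, screwdriver, ball_race from where it was at the start of the episode above 0.02 m).
It also fails if it takes over 50 s, if anything falls off the work surface, if the arm or the gripper's body presses on something with over 40 N, if the wrist force passes 120 N, or if a joint passes its speed limit or range.

ROBOT

A 6-joint arm with a two-finger parallel gripper is mounted at the origin on the work surface. World frame = base frame: x ahead of the robot, y to its left, z up, the work surface at z = 0. Lengths are in m, angles in rad, forces in N, time in s.
With the tool pointing down it reaches from about 0.275 to 0.825 m from the base axis. Payload 4.9 kg.
Tool frame: the origin (TCP) lies at the very end of the fingers, on their centre line; the grasp point (between the pads) lies 19 mm behind it (arm.hold_point_z is the distance from the TCP to the grasp point, in m); z points along the fingers, y is the direction in which the jaws open and shut (so a half turn about z gives the same grasp; the last joint's range is limited). The gripper opens to 85 mm and grips with 20 to 120 N. Pads are 22 mm wide; open, the fingers measure 114 mm over their backs; the gripper's body (76 mm by 85 mm) begins 54 mm behind the grasp point. The pads swing forward as they close: fully open they stand 13 mm farther back than shut.
Start: joints at [-1.404, 0.326, -0.193, 1.052, 0, 1.437], TCP at [0.163, -0.525, 0.231] pointing down, gripper open.
Joint ranges: [-2.65, 2.65], [-0.97, 1.79], [-1.3, 1.35], [-1.93, 2.1], [-1.47, 1.37], [-3.14, 3.14]. Speed limits (rad/s): [2.57, 2.57, 3.14, 3.14, 3.14, 3.14].

INTERFACE

Orientations are given as a unit quaternion [w, x, y, z].
In Python, from bench import telemetry, vision, job, arm gives the robot as it stands.
- The arm moves only by the tool servo_tool, never from a script. Its argument "commands" is a list of rows, each a list of 3 entries, a list of its own where there are three numbers: the closure, from 0 (fully open) to 1 (shut), then the shift along the tool's x, y, z in cm, then the turn, a rotation vector about the tool's x, y, z in degrees. A call has 1 to 12 rows; each row is the pose to reach, as a shift and turn from the pose measured when the call began, along the tool's axes at that moment; what a row does not reach only later rows make up. A row lasts 1/8 s, in which the tool goes at most 62.5 mm and 10.7 degrees, less where a joint would pass 70% of its speed; a pose out of reach is approached as far as the arm can. A call with a gripper value outside its range is refused whole. The fingers move at their own pace and stop on an object; "newtons" is the grip in N (left out, the last holds). Time passes only in rows, so rows that repeat a pose let the fingers close. It gives the time, the measured TCP pose, the force and the opening at its end, in the units of the state.
- telemetry.state(): the state, without advancing time (a new reading comes with each control period).
- vision.grab_frame(name): name is "side" or "top" or "wrist"; returns a dict with "frame" (384x512x3 uint8, red, green, blue), "intrinsics" (3x3 intrinsics, pixels), "world_from_camera" (4x4, takes a point from camera to world coordinates). Camera axes: x right, y down, z forward; pixel columns grow to the right and rows downward; lengths in m; the calibration is good to about 2 mm. A picture is of the moment at which its call begins. There is no depth.
- job.sign_off(): hands the job in, once; it reports no verdict.
The state is a dict: "t": time; "q": joint angles; "joint_velocities": joint speeds; "tau": joint torques, N m; "eef_pos": TCP position; "ee_rot": TCP orientation; "wrist_force": force on the tool from outside, world axes, zero at the start; "wrist_torque": the same for the moment, N m; "width": finger opening in m.
Only numpy, scipy, OpenCV 4.12 (cv2) and the standard library are available. Lean on these libraries where they do the work, as an engineer would, in place of code of your own. Each camera call takes 0.05 s, during which the arm holds its last target.

## Working session

There is one attempt and no reset: what is moved stays moved. The work goes in short steps, Python scripts to look and compute and a tool call to move; the robot and the scene stay as the last step left them, time stands still between calls to the robot, and variables do not carry over. Pictures are saved under pics/ and viewed, and the job is handed in when it is done.

Besides the shell and the picture viewer there is one more tool, called after "Emit:" by a JSON object that holds its "fn" and its "kwargs", one argument or row to a line. servo_tool: Moves the arm, as the interface text tells. Its arguments: {"type":"object","properties":{"commands":{"type":"array","items":{"type":"array"}},"newtons":{"type":"number"}},"required":["commands"]}

```bash
mkdir -p pics; ls; cat > h.py <<'E'
from bench import telemetry, vision, job, arm
import numpy as np, cv2
def shot(n,tag):
    f=vision.grab_frame(n); cv2.imwrite(f'pics/{tag}.png',f['frame'][:,:,::-1]); np.savez(f'pics/{tag}.npz',**f); return f
def ray(f,u,v):
    K=np.array(f['intrinsics']);T=np.array(f['world_from_camera'])
    d=T[:3,:3]@np.linalg.inv(K)@np.array([u,v,1.]); return T[:3,3],d
def onz(f,u,v,z):
    o,d=ray(f,u,v); return o+d*(z-o[2])/d[2]
def proj(f,p):
    K=np.array(f['intrinsics']);T=np.linalg.inv(np.array(f['world_from_camera']))
    c=K@(T[:3,:3]@np.array(p)+T[:3,3]); return c[:2]/c[2]
def tri(f1,p1,f2,p2):
    o1,d1=ray(f1,*p1);o2,d2=ray(f2,*p2)
    s=np.linalg.lstsq(np.c_[d1,-d2],o2-o1,rcond=None)[0]
    a=o1+d1*s[0];b=o2+d2*s[1]; return (a+b)/2,np.linalg.norm(a-b)
E
python3 - <<'E'
from h import *
for n in('side','top','wrist'):
    f=shot(n,n+'0'); print(n,np.round(f['world_from_camera'],3).tolist(),f['intrinsics'][0][0])
print(telemetry.state())
E
```

```text
pics
side [[-0.915, -0.237, 0.327, 0.222], [-0.404, 0.558, -0.725, 0.819], [-0.011, -0.795, -0.606, 0.75], [0.0, 0.0, 0.0, 1.0]] 348.359163009482
top [[-0.029, -0.996, 0.083, 0.478], [-1.0, 0.029, -0.006, 0.031], [0.003, -0.083, -0.997, 1.308], [0.0, 0.0, 0.0, 1.0]] 368.24763558015036
wrist [[0.295, -0.921, -0.253, 0.227], [-0.955, -0.285, -0.078, -0.503], [-0.0, 0.265, -0.964, 0.373], [0.0, 0.0, 0.0, 1.0]] 297.5017927442945
{'t': 0.15, 'q': array([-1.40423381e+00,  3.26817817e-01, -1.93326628e-01,  1.05201894e+00,
       -3.01763874e-07,  1.43660224e+00]), 'joint_velocities': array([ 0.00024186, -0.00287857,  0.00204215, -0.0018975 , -0.00015935,
       -0.00057532]), 'tau': array([ 1.24060320e-03, -4.43703139e+01,  2.62665385e+01,  1.04245276e-02,
       -9.77682839e-05,  7.33768843e-06]), 'eef_pos': array([ 0.16287431, -0.5248719 ,  0.23066812]), 'ee_rot': array([-6.83438367e-04,  9.88714244e-01,  1.49812139e-01, -1.12127810e-05]), 'wrist_force': array([ 0.21327205,  0.77647326, -0.22256095]), 'wrist_torque': array([-0.0294542 ,  0.01055249, -0.00081881]), 'width': 0.0855401710511676}
```

View pics/side0.png

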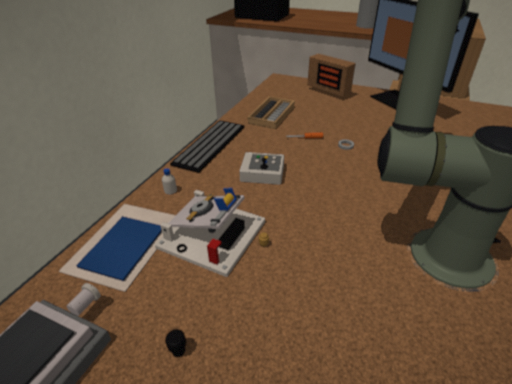

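View pics/top0.png

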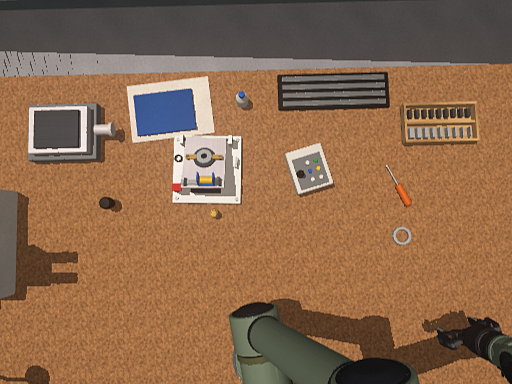

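```bash
python3 - <<'E'
import cv2
a=cv2.imread('pics/top0.png')[125:225,160:260];cv2.imwrite('pics/topz.png',cv2.resize(a,(600,600),interpolation=cv2.INTER_CUBIC))
a=cv2.imread('pics/side0.png')[180:275,150:275];cv2.imwrite('pics/sidez.png',cv2.resize(a,(750,570),interpolation=cv2.INTER_CUBIC))
E
```

```text
(no output)
```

View pics/topz.png

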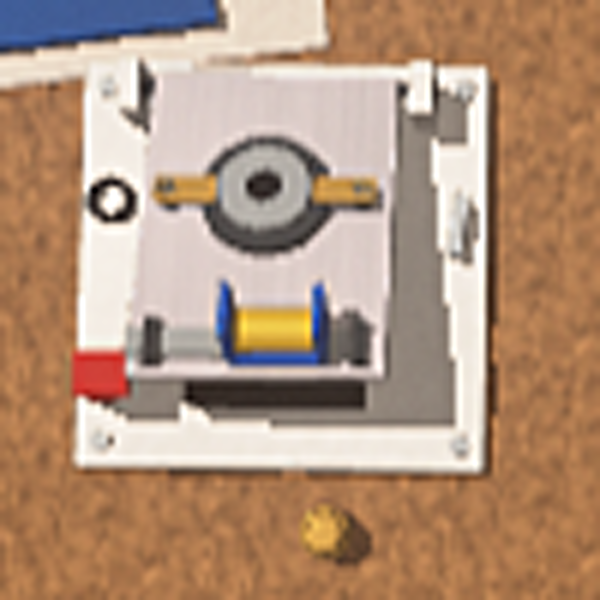

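View pics/sidez.png

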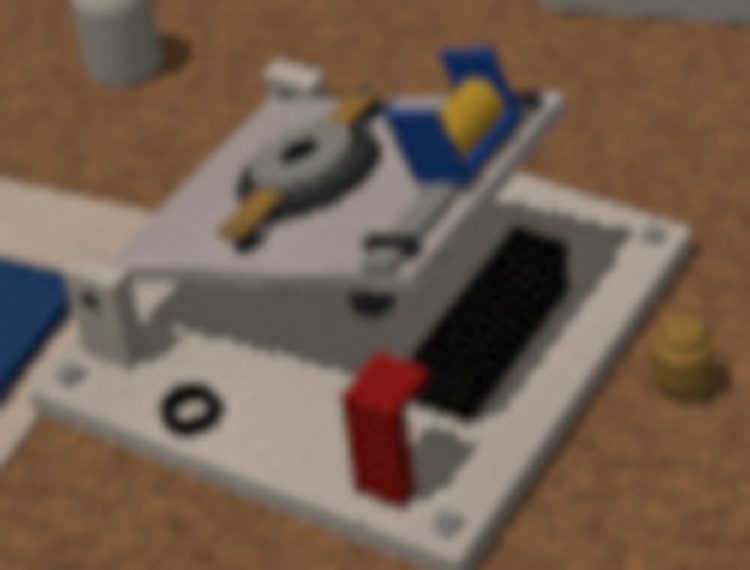

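```bash
cat > g.py <<'E'
from h import *
t=dict(np.load('pics/top0.npz'));s=dict(np.load('pics/side0.npz'))
T=lambda u,v:(u/6+160-.42,v/6+125-.42)
S=lambda u,v:(u/6+150-.42,v/6+180-.42)
E
python3 - <<'E'
from g import *
P=[onz(t,*T(*p),0.018)for p in[(77,466),(487,468),(490,68),(87,66)]]
for p in P:print(np.round(p,4))
Q=[onz(s,*S(*p),0.018)for p in[(463,560),(692,234),(38,397)]]
for p in Q:print('s',np.round(p,4))
# screws
for p in[(102,440),(460,445),(464,88),(108,86)]:print('scr',np.round(onz(t,*T(*p),0.018),4))
c=np.mean(P,0);print(c)
P=np.array(P)
print(np.degrees([np.arctan2(*(P[3]-P[0])[[1,0]]),np.arctan2(*(P[2]-P[1])[[1,0]]),np.arctan2(-(P[0]-P[1])[0],(P[0]-P[1])[1])]))
E
```

```text
[0.5426 0.312  0.018 ]
[0.5346 0.0729 0.018 ]
[0.7716 0.065  0.018 ]
[0.7795 0.3036 0.018 ]
s [0.5416 0.3149 0.018 ]
s [0.5312 0.0819 0.018 ]
s [0.7725 0.3094 0.018 ]
scr [0.5574 0.2973 0.018 ]
scr [0.5485 0.0883 0.018 ]
scr [0.76   0.0807 0.018 ]
scr [0.7671 0.2913 0.018 ]
[0.65708383 0.18838479 0.018     ]
[-2.0328318  -1.90958058 -1.92667362]
```

```bash
cat >> g.py <<'E'
yaw=np.radians(-1.95);c0=np.array([0.657,0.1885,0.])
R=np.array([[np.cos(yaw),-np.sin(yaw),0],[np.sin(yaw),np.cos(yaw),0],[0,0,1]])
W=lambda p:c0+R@np.array(p)
B=lambda p:R.T@(np.array(p)-c0)
def pl(d,h,y,th):  # dist from hinge along plate, height above pin
    return [0.095-d*np.cos(th)+h*np.sin(th), y, 0.060+d*np.sin(th)+h*np.cos(th)]
E
python3 - <<'E'
from g import *
# channel cheek tops in top view (outer corners), blue
for im,f,n,k in((cv2.imread('pics/top0.png'),t,'top',T),(cv2.imread('pics/side0.png'),s,'side',S)):
    hsv=cv2.cvtColor(im,cv2.COLOR_BGR2HSV)
    for col,lo,hi in(('blue',(105,120,40),(130,255,255)),('yel',(18,120,60),(32,255,255)),('red',(0,180,80),(6,255,255))):
        m=cv2.inRange(hsv,lo,hi)
        r=(slice(125,225),slice(160,260)) if n=='top' else (slice(180,275),slice(150,275))
        mm=np.zeros_like(m);mm[r]=m[r]
        N,l,st,ce=cv2.connectedComponentsWithStats(mm)
        for i in range(1,N):
            if st[i,4]>8:print(n,col,st[i],ce[i].round(1))
# project expectations
for th in (0.35,):
  for y in(-.03,-0.02,-.01):
    for h in(0.0255,0.0395): print('pad crest',y,h,proj(t,W(pl(.165,h,y,th))).round(1),proj(s,W(pl(.165,h,y,th))).round(1))
  for y in(-.07,.07):print('edge',np.round(proj(t,W(pl(.182,.005,y,th))),1),np.round(proj(s,W(pl(.182,.005,y,th))),1))
for x,y in((-1,1),(-1,-1),(1,-1),(1,1)):
  print('corner',proj(s,W([.12*x,.12*y,.018])).round(1))
print(*[np.round(S(*p),1) for p in((463,560),(692,234),(38,397))],T(382,377),T(127,377),S(567,95))
E
```

```text
top blue [160 125  36   8 216] [175.2 127.6]
top blue [196 172  18  14  47] [202.3 182. ]
top blue [212 173   2   9  16] [212.4 176.6]
top yel [188 155   8   3  21] [192. 156.]
top yel [212 155   7   3  18] [215.4 156.1]
top yel [199 177  13   7  80] [204.9 179.6]
top yel [210 210   6   7  34] [212.7 213. ]
top red [172 184   9   8  60] [175.8 187.2]
side blue [215 189  21  21 144] [224.6 201. ]
side blue [150 224  11  21 139] [153.7 232. ]
side yel [224 193   9  12  74] [227.9 198.1]
side yel [207 195   5   5  15] [208.7 197.2]
side yel [188 212   8   8  27] [191.6 215.1]
side yel [259 233   9  13  92] [263.3 239. ]
side red [208 239  13  24 171] [212.9 249.5]
pad crest -0.03 0.0255 [211.5 179.7] [229.8 196.5]
pad crest -0.03 0.0395 [211.  177.7] [228.  192.4]
pad crest -0.02 0.0255 [208.3 179.7] [228.  198.6]
pad crest -0.02 0.0395 [207.9 177.7] [226.2 194.4]
pad crest -0.01 0.0255 [205.2 179.7] [226.2 200.7]
pad crest -0.01 0.0395 [204.7 177.7] [224.4 196.5]
edge [224.3 187.3] [243.9 194.4]
edge [180.7 187.1] [218.9 225. ]
corner [227.3 272.3]
corner [265.5 216.6]
corner [200.7 196.2]
corner [154.6 243.7]
[226.7 272.9] [264.9 218.6] [155.9 245.7] (223.24666666666667, 187.41333333333336) (180.74666666666667, 187.41333333333336) (244.08, 195.41333333333336)
```

```bash
cat >> g.py <<'E'
from scipy.spatial.transform import Rotation as Ro
def toolR(st):
    q=st['ee_rot'];return Ro.from_quat([q[1],q[2],q[3],q[0]])
def goal(pw):
    st=telemetry.state();r=toolR(st)
    G=Ro.from_matrix(np.c_[-R[:,1],R[:,0],[0,0,1.]] @ np.diag([1,1,1])) 
    # tool y=+base x, tool z=-z, tool x = y cross z
    yv=R[:,0];zv=np.array([0,0,-1.]);G=Ro.from_matrix(np.c_[np.cross(yv,zv),yv,zv])
    print('shift cm',np.round(r.inv().apply(np.array(pw)-st['eef_pos'])*100,2),'rot',np.round(np.degrees((r.inv()*G).as_rotvec()),2))
def rep():
    st=telemetry.state();f=R.T@st['wrist_force'];print('t',round(st['t'],2),'tcp base mm',np.round(B(st['eef_pos'])*1000,1),'F base',np.round(f,2),'w',round(st['width'],4),'q',np.round(st['q'],2));return st
E
python3 - <<'E'
from g import *
rep();goal(W([-.055,-.0105,.23]));goal(W([-.055,-.0105,.19]))
E
```

```text
t 0.15 tcp base mm [-469.6 -729.8  230.7] F base [ 0.19  0.78 -0.22] w 0.0855 q [-1.4   0.33 -0.19  1.05 -0.    1.44]
shift cm [ 62.79 -54.31   0.15] rot [-6.000e-02 -6.000e-02 -7.082e+01]
shift cm [ 62.79 -54.31   4.15] rot [-6.000e-02 -6.000e-02 -7.082e+01]
```

Emit:
{"fn": "servo_tool", "kwargs": {
  "commands": [
    [1,[31,-27,0],[0,0,-40]],
    [1,[31,-27,0],[0,0,-40]],
    [1,[31,-27,0],[0,0,-40]],
    [1,[31,-27,0],[0,0,-40]],
    [1,[62.8,-54.3,0],[0,0,-70.8]],
    [1,[62.8,-54.3,0],[0,0,-70.8]],
    [1,[62.8,-54.3,0],[0,0,-70.8]],
    [1,[62.8,-54.3,0],[0,0,-70.8]],
    [1,[62.8,-54.3,0],[0,0,-70.8]],
    [1,[62.8,-54.3,0],[0,0,-70.8]],
    [1,[62.8,-54.3,0],[0,0,-70.8]],
    [1,[62.8,-54.3,0],[0,0,-70.8]]
  ],
  "newtons": 40
}}

```text
t: 1.65
eef_pos: [0.5599, 0.1135, 0.2313]
ee_rot: [-0.0, 0.719, 0.695, 0.0]
wrist_force: [0.4, -0.7, 1.0]
width: -0.0001
```

```bash
python3 - <<'E'
from g import *
rep();goal(W([-.055,-.0105,.21]))
E
```

```text
t 1.65 tcp base mm [-94.5 -78.3 231.3] F base [ 0.45 -0.68  0.98] w -0.0001 q [ 0.07  0.37 -0.14  1.07  0.    1.67]
shift cm [6.78 3.95 2.13] rot [-0.02 -0.06  0.  ]
```

Emit:
{"fn": "servo_tool", "kwargs": {
  "commands": [
    [1,[3.4,2,1],[0,0,0]],
    [1,[6.8,3.95,2.1],[0,0,0]],
    [1,[6.8,3.95,2.1],[0,0,0]],
    [1,[6.8,3.95,2.1],[0,0,0]],
    [1,[6.8,3.95,2.1],[0,0,0]]
  ]
}}

```text
t: 2.28
eef_pos: [0.6014, 0.1791, 0.2108]
ee_rot: [-0.0, 0.719, 0.695, 0.0]
wrist_force: [0.5, 0.5, 1.2]
width: -0.0001
```

```bash
python3 - <<'E'
from g import *
rep();goal(W([-.055,-.0105,.21]))
shot('wrist','w1');f=shot('side','s1');
cv2.imwrite('pics/s1z.png',cv2.resize(f['frame'][120:275,130:290,::-1],(640,620))[:600])
f=shot('top','t1');cv2.imwrite('pics/t1z.png',cv2.resize(f['frame'][125:225,160:260,::-1],(600,600),interpolation=cv2.INTER_CUBIC))
rep()
E
```

```text
t 2.27 tcp base mm [-55.3 -11.3 210.8] F base [0.45 0.5  1.2 ] w -0.0001 q [ 0.17  0.48 -0.01  1.08  0.    1.78]
shift cm [0.08 0.03 0.08] rot [-0.   -0.05 -0.07]
t 2.42 tcp base mm [-55.  -11.1 211. ] F base [0.46 0.18 0.6 ] w -0.0002 q [ 0.17  0.48 -0.01  1.08  0.    1.78]
```

View pics/w1.png

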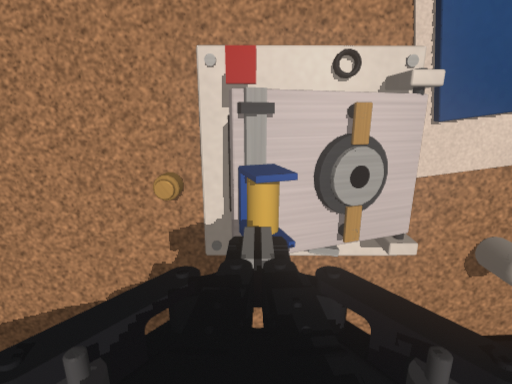

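View pics/s1z.png

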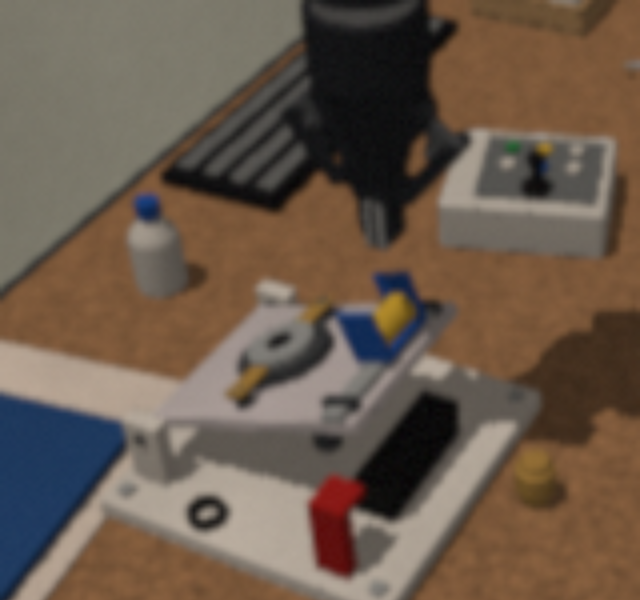

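View pics/t1z.png

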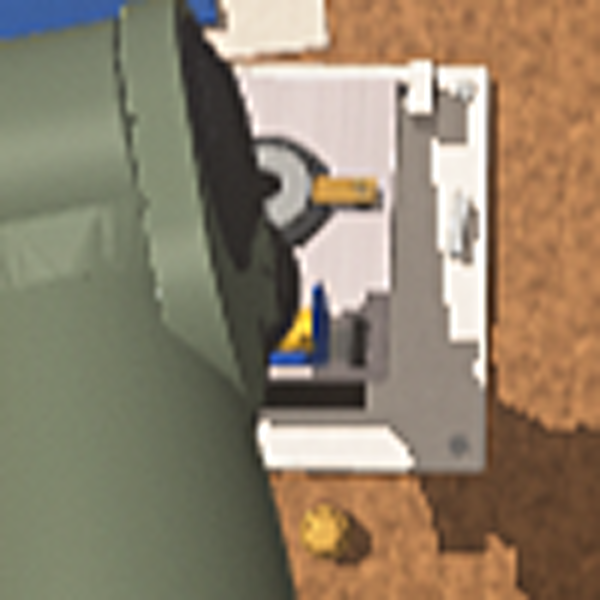

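```bash
python3 - <<'E'
from g import *
w=dict(np.load('pics/w1.npz'))
for y in(.027,.022,-.022,-.027):
  for d in(.15,.18):print(y,d,proj(w,W(pl(d,.0515,y-.0105,.35))).round(1), proj(w,W(pl(d,.0175,y-.0105,.35))).round(1))
for x,y in((-1,1),(1,1),(-1,-1)):print(proj(w,W([.12*x,.12*y,.018])).round(1))
print('tip',proj(w,telemetry.state()['eef_pos']))
f=w['frame'][140:270,190:320,::-1];cv2.imwrite('pics/w1z.png',cv2.resize(f,(600,600),interpolation=cv2.INTER_CUBIC))
E
```

```text
0.027 0.15 [297.3 174. ] [276.7 165.4]
0.027 0.18 [254.7 177.4] [239.2 168. ]
0.022 0.15 [297.  181.3] [276.6 171.8]
0.022 0.18 [254.7 185.1] [239.4 174.7]
-0.022 0.15 [295.  241.8] [275.8 225.1]
-0.022 0.18 [255.1 248.4] [240.4 230.1]
-0.027 0.15 [294.8 248.3] [275.8 230.8]
-0.027 0.18 [255.1 255.1] [240.5 236. ]
[194.   47.6]
[426.7  46.9]
[205.3 258.1]
tip [256.93326892 245.96656704]
```

View pics/w1z.png

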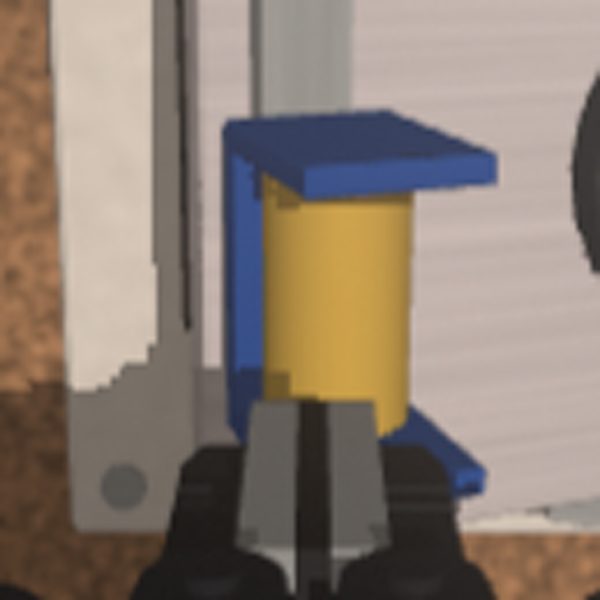

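Emit:
{"fn": "servo_tool", "kwargs": {
  "commands": [
    [1,[0.05,0,1.5],[0,0,0]],
    [1,[0.05,0,3],[0,0,0]],
    [1,[0.05,0,4.3],[0,0,0]],
    [1,[0.05,0,4.8],[0,0,0]],
    [1,[0.05,0,4.8],[0,0,0]],
    [1,[0.05,0,4.8],[0,0,0]]
  ]
}}

```text
t: 3.18
eef_pos: [0.6021, 0.1799, 0.1634]
ee_rot: [0.0, 0.719, 0.695, 0.001]
wrist_force: [-0.3, 0.2, 0.4]
width: 0.0003
```

```bash
python3 -c "
from g import *
rep()"
```

```text
t 3.17 tcp base mm [-54.6 -10.4 163.4] F base [-0.27  0.24  0.4 ] w 0.0003 q [ 0.17  0.52 -0.08  0.98  0.    1.78]
```

Emit:
{"fn": "servo_tool", "kwargs": {
  "commands": [
    [1,[0,0,0.15],[0,0,0]],
    [1,[0,0,0.3],[0,0,0]],
    [1,[0,0,0.45],[0,0,0]],
    [1,[0,0,0.6],[0,0,0]]
  ]
}}

```text
t: 3.68
eef_pos: [0.6021, 0.1799, 0.1573]
ee_rot: [0.0, 0.719, 0.695, 0.001]
wrist_force: [0.3, -0.3, 0.0]
width: -0.0002
```

Emit:
{"fn": "servo_tool", "kwargs": {
  "commands": [
    [1,[0,0,0.15],[0,0,0]],
    [1,[0,0,0.3],[0,0,0]]
  ]
}}

```text
t: 3.92
eef_pos: [0.602, 0.1799, 0.1542]
ee_rot: [-0.0, 0.719, 0.695, 0.001]
wrist_force: [-0.9, 0.4, 1.2]
width: 0.0002
```

Emit:
{"fn": "servo_tool", "kwargs": {
  "commands": [
    [1,[0,0,0.15],[0,0,0]],
    [1,[0,0,0.3],[0,0,0]]
  ]
}}

```text
t: 4.18
eef_pos: [0.6021, 0.1799, 0.152]
ee_rot: [0.0, 0.719, 0.695, 0.001]
wrist_force: [-2.9, 0.6, 9.5]
width: 0.0
```

```bash
python3 -c "
from g import *
rep()"
```

```text
t 4.17 tcp base mm [-54.6 -10.4 152. ] F base [-2.9   0.48  9.46] w 0.0 q [ 0.17  0.53 -0.09  0.95  0.    1.78]
```

```bash
python3 -c "
from g import *
for th in np.arange(.35,-.01,-.05):
  p=pl(.165,.0255,0,th);print(round(th,2),round((p[0]+.0513)*100,2),round((p[2]+.012-.152)*-100,2),p[2]+.012)"
```

```text
0.35 0.0 -0.05 0.15253214240775764
0.3 -0.38 0.69 0.14512191457182397
0.25 -0.73 1.45 0.13752892003061773
0.2 -1.03 2.22 0.12977213731613677
0.15 -1.3 3.01 0.12187095434551294
0.1 -1.53 3.82 0.1138451199613163
0.05 -1.72 4.63 0.10571469456973356
0.0 -1.87 5.45 0.0975
```

Emit:
{"fn": "servo_tool", "kwargs": {
  "commands": [
    [1,[0,-0.1,0.2],[0,0,0]],
    [1,[0,-0.2,0.4],[0,0,0]],
    [1,[0,-0.35,0.65],[0,0,0]],
    [1,[0,-0.5,0.9],[0,0,0]]
  ]
}}

```text
t: 4.68
eef_pos: [0.5975, 0.1801, 0.1443]
ee_rot: [0.001, 0.719, 0.695, 0.002]
wrist_force: [-1.9, -1.3, 7.7]
width: 0.0001
```

```bash
python3 -c "
from g import *
rep()"
```

```text
t 4.67 tcp base mm [-59.2 -10.4 144.3] F base [-1.87 -1.37  7.73] w 0.0001 q [ 0.17  0.52 -0.12  0.93  0.    1.78]
```

Emit:
{"fn": "servo_tool", "kwargs": {
  "commands": [
    [1,[0,-0.15,0.3],[0,0,0]],
    [1,[0,-0.3,0.65],[0,0,0]],
    [1,[0,-0.45,1.0],[0,0,0]],
    [1,[0,-0.55,1.35],[0,0,0]],
    [1,[0,-0.65,1.7],[0,0,0]],
    [1,[0,-0.75,2.05],[0,0,0]],
    [1,[0,-0.85,2.4],[0,0,0]],
    [1,[0,-0.95,2.8],[0,0,0]]
  ]
}}

```text
t: 5.68
eef_pos: [0.5856, 0.1806, 0.117]
ee_rot: [-0.001, 0.719, 0.695, 0.0]
wrist_force: [-9.4, -0.8, 10.3]
width: -0.0002
```

```bash
python3 -c "
from g import *
rep()"
```

```text
t 5.67 tcp base mm [-71.1 -10.3 117. ] F base [-9.4  -1.13 10.27] w -0.0002 q [ 0.18  0.53 -0.18  0.86  0.    1.78]
```

```bash
python3 - <<'E'
from g import *
rep()
f=shot('wrist','w2');cv2.imwrite('pics/w2z.png',cv2.resize(f['frame'][120:280,180:340,::-1],(600,600),interpolation=cv2.INTER_CUBIC))
f=shot('side','s2');cv2.imwrite('pics/s2z.png',cv2.resize(f['frame'][170:270,150:270,::-1],(720,600),interpolation=cv2.INTER_CUBIC))
E
```

```text
t 5.67 tcp base mm [-71.1 -10.3 117. ] F base [-9.4  -1.13 10.27] w -0.0002 q [ 0.18  0.53 -0.18  0.86  0.    1.78]
```

View pics/w2z.png

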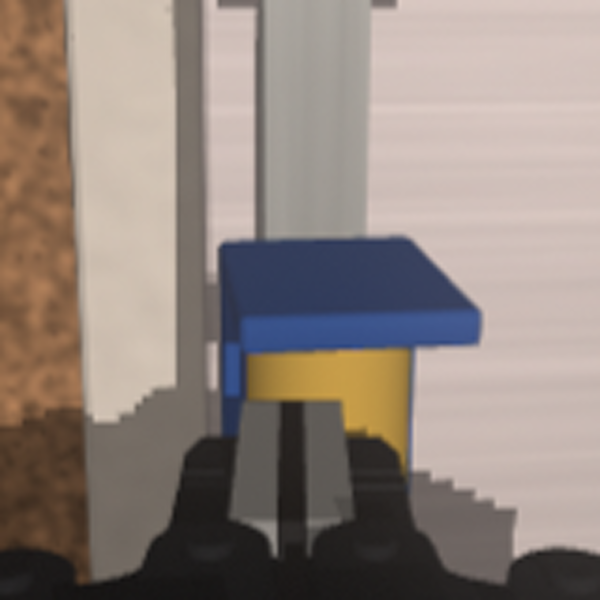

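View pics/s2z.png

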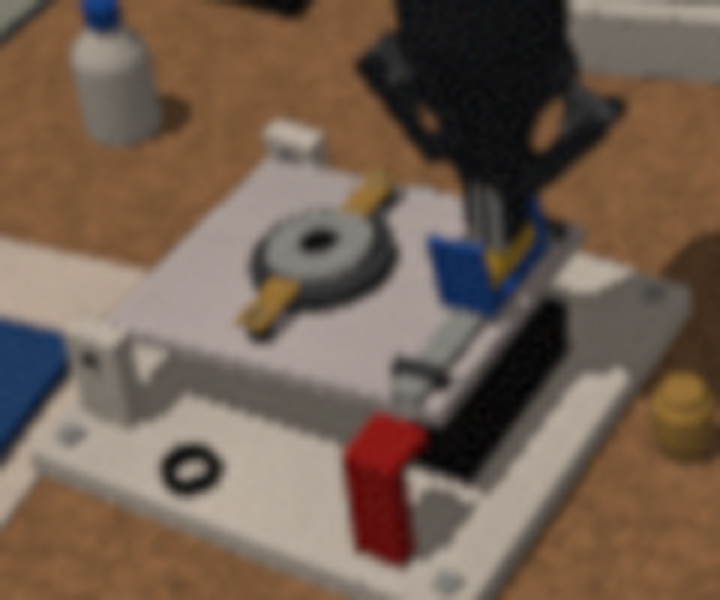

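Emit:
{"fn": "servo_tool", "kwargs": {
  "commands": [
    [1,[0,0,-0.4],[0,0,0]],
    [1,[0,0.2,-1.0],[0,0,0]],
    [1,[0,0.4,-1.6],[0,0,0]],
    [1,[0,0.7,-2.2],[0,0,0]],
    [1,[0,1.0,-2.8],[0,0,0]],
    [1,[0,1.3,-3.4],[0,0,0]],
    [1,[0,1.7,-4.0],[0,0,0]],
    [1,[0,2.0,-4.3],[0,0,0]],
    [1,[0,2.0,-4.3],[0,0,0]]
  ]
}}

```text
t: 6.9
eef_pos: [0.6048, 0.1798, 0.1588]
ee_rot: [-0.001, 0.719, 0.695, -0.001]
wrist_force: [0.2, 0.1, -0.4]
width: 0.0001
```

```bash
python3 -c "
from g import *
rep()
f=shot('wrist','w3');cv2.imwrite('pics/w3z.png',cv2.resize(f['frame'][120:280,180:340,::-1],(600,600),interpolation=cv2.INTER_CUBIC))
print(proj(f,W(pl(.15,.0515,.0115,.35))))
"
```

```text
t 6.9 tcp base mm [-51.8 -10.4 158.8] F base [ 0.18  0.09 -0.43] w 0.0001 q [ 0.17  0.53 -0.07  0.98  0.    1.78]
[303.47254758 206.90897548]
```

View pics/w3z.png

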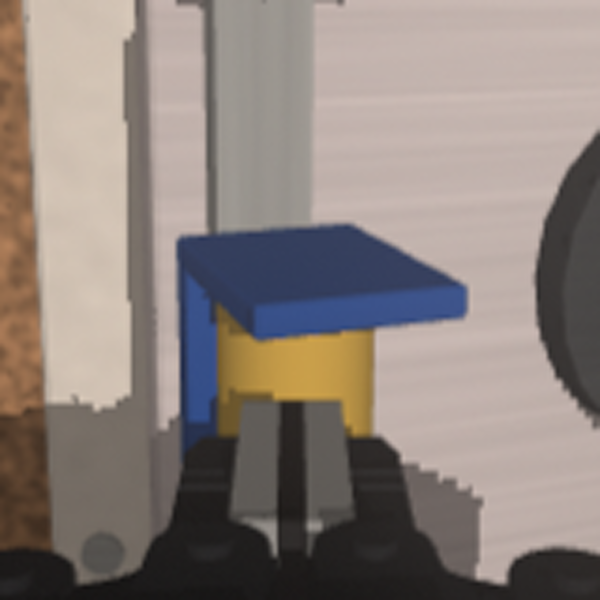

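Emit:
{"fn": "servo_tool", "kwargs": {
  "commands": [
    [1,[0,0.1,0.3],[0,0,0]],
    [1,[0,0.1,0.55],[0,0,0]],
    [1,[0,0.05,0.8],[0,0,0]],
    [1,[0,-0.1,1.1],[0,0,0]],
    [1,[0,-0.25,1.4],[0,0,0]]
  ]
}}

```text
t: 7.58
eef_pos: [0.6015, 0.18, 0.1457]
ee_rot: [-0.002, 0.719, 0.695, -0.001]
wrist_force: [-4.3, -1.3, 8.2]
width: -0.0001
```

```bash
python3 -c "
from g import *
rep()"
```

```text
t 7.58 tcp base mm [-55.1 -10.4 145.7] F base [-4.28 -1.46  8.24] w -0.0001 q [ 0.17  0.53 -0.09  0.94  0.    1.78]
```

Emit:
{"fn": "servo_tool", "kwargs": {
  "commands": [
    [1,[0,0.2,-0.6],[0,0,0]],
    [1,[0,0.5,-1.2],[0,0,0]],
    [1,[0,0.8,-1.3],[0,0,0]],
    [1,[0,0.8,-1.3],[0,0,0]],
    [1,[0,0.8,-1.3],[0,0,0]]
  ]
}}

```text
t: 8.2
eef_pos: [0.6092, 0.1796, 0.1581]
ee_rot: [-0.002, 0.719, 0.695, -0.001]
wrist_force: [-0.0, 0.1, -0.2]
width: 0.0004
```

```bash
python3 -c "
from g import *
rep()
for th in np.arange(.35,-.01,-.05):
  p=pl(.165,.0375,0,th);q=pl(.165,.0255,0,th);print(round(th,2),round((p[0]+.0472)*100,2),round((q[2]+.012-.1525)*-100,2))"
```

```text
t 8.2 tcp base mm [-47.5 -10.5 158.1] F base [-0.02  0.07 -0.22] w 0.0004 q [ 0.17  0.54 -0.05  0.98  0.    1.77]
0.35 0.01 -0.0
0.3 -0.43 0.74
0.25 -0.84 1.5
0.2 -1.21 2.27
0.15 -1.53 3.06
0.1 -1.82 3.87
0.05 -2.07 4.68
0.0 -2.28 5.5
```

Emit:
{"fn": "servo_tool", "kwargs": {
  "commands": [
    [1,[0,0,0.25],[0,0,0]],
    [1,[0,0,0.5],[0,0,0]],
    [1,[0,-0.1,0.75],[0,0,0]],
    [1,[0,-0.25,1.0],[0,0,0]],
    [1,[0,-0.43,1.3],[0,0,0]],
    [1,[0,-0.63,1.65],[0,0,0]],
    [1,[0,-0.84,2.05],[0,0,0]],
    [1,[0,-1.03,2.45],[0,0,0]],
    [1,[0,-1.21,2.82],[0,0,0]]
  ]
}}

```text
t: 9.32
eef_pos: [0.5975, 0.1801, 0.1313]
ee_rot: [-0.001, 0.719, 0.695, -0.0]
wrist_force: [-0.8, -0.7, 7.7]
width: 0.0001
```

```bash
python3 -c "
from g import *
rep()"
```

```text
t 9.32 tcp base mm [-59.1 -10.5 131.3] F base [-0.76 -0.7   7.73] w 0.0001 q [ 0.17  0.54 -0.13  0.91  0.    1.78]
```

Emit:
{"fn": "servo_tool", "kwargs": {
  "commands": [
    [1,[0,-0.14,0.35],[0,0,0]],
    [1,[0,-0.3,0.7],[0,0,0]],
    [1,[0,-0.43,1.05],[0,0,0]],
    [1,[0,-0.56,1.4],[0,0,0]],
    [1,[0,-0.68,1.75],[0,0,0]],
    [1,[0,-0.79,2.1],[0,0,0]],
    [1,[0,-0.9,2.45],[0,0,0]]
  ]
}}

```text
t: 10.2
eef_pos: [0.589, 0.1804, 0.1081]
ee_rot: [-0.001, 0.719, 0.695, 0.0]
wrist_force: [-2.2, -1.1, 7.8]
width: 0.0003
```

```bash
python3 -c "
from g import *
rep()"
```

```text
t 10.2 tcp base mm [-67.7 -10.4 108.1] F base [-2.13 -1.2   7.82] w 0.0003 q [ 0.18  0.55 -0.18  0.85  0.    1.78]
```

Emit:
{"fn": "servo_tool", "kwargs": {
  "commands": [
    [1,[0,-0.08,0.2],[0,0,0]],
    [1,[0,-0.15,0.4],[0,0,0]],
    [1,[0,-0.22,0.55],[0,0,0]],
    [1,[0,-0.28,0.7],[0,0,0]],
    [1,[0,-0.33,0.85],[0,0,0]]
  ]
}}

```text
t: 10.82
eef_pos: [0.587, 0.1805, 0.1012]
ee_rot: [0.001, 0.719, 0.695, 0.001]
wrist_force: [0.0, 0.7, 7.8]
width: 0.0001
```

Emit:
{"fn": "servo_tool", "kwargs": {
  "commands": [
    [1,[0,-0.02,0.1],[0,0,0]],
    [1,[0,-0.04,0.17],[0,0,0]]
  ]
}}

```text
t: 11.08
eef_pos: [0.587, 0.1805, 0.101]
ee_rot: [0.001, 0.719, 0.695, 0.002]
wrist_force: [-2.2, -0.6, 8.0]
width: -0.0003
```

Emit:
{"fn": "servo_tool", "kwargs": {
  "commands": [
    [1,[0,-0.02,0.2],[0,0,0]],
    [1,[0,-0.06,0.3],[0,0,0]],
    [1,[0,-0.08,0.35],[0,0,0]]
  ]
}}

```text
t: 11.45
eef_pos: [0.5866, 0.1805, 0.0989]
ee_rot: [0.002, 0.719, 0.695, 0.002]
wrist_force: [-2.9, -1.2, 9.5]
width: 0.0004
```

```bash
python3 -c "
from g import *
rep()"
```

```text
t 11.45 tcp base mm [-70.1 -10.4  98.9] F base [-2.81 -1.29  9.52] w 0.0004 q [ 0.18  0.55 -0.2   0.81 -0.    1.78]
```

Emit:
{"fn": "servo_tool", "kwargs": {
  "commands": [
    [1,[0,-0.02,0.2],[0,0,0]],
    [1,[0,-0.06,0.28],[0,0,0]],
    [1,[0,-0.06,0.3],[0,0,0]]
  ]
}}

```text
t: 11.82
eef_pos: [0.5862, 0.1805, 0.0972]
ee_rot: [0.002, 0.719, 0.695, 0.003]
wrist_force: [-2.7, -0.7, 9.1]
width: 0.0002
```

```bash
python3 -c "
from g import *
rep()"
```

```text
t 11.82 tcp base mm [-70.5 -10.4  97.2] F base [-2.69 -0.81  9.07] w 0.0002 q [ 0.18  0.55 -0.21  0.81 -0.    1.78]
```

Emit:
{"fn": "servo_tool", "kwargs": {
  "commands": [
    [1,[0,-0.04,0.2],[0,0,0]],
    [1,[0,-0.08,0.28],[0,0,0]],
    [1,[0,-0.08,0.28],[0,0,0]]
  ]
}}

```text
t: 12.2
eef_pos: [0.5862, 0.1806, 0.097]
ee_rot: [0.003, 0.719, 0.695, 0.004]
wrist_force: [-4.0, -1.4, 14.8]
width: 0.0003
```

```bash
python3 -c "
from g import *
rep()"
```

```text
t 12.2 tcp base mm [-70.5 -10.3  97. ] F base [-3.98 -1.58 14.8 ] w 0.0003 q [ 0.18  0.55 -0.21  0.8  -0.    1.78]
```

Emit:
{"fn": "servo_tool", "kwargs": {
  "commands": [
    [1,[0.1,-0.05,0.26],[0,0,0]],
    [1,[0.2,-0.05,0.26],[0,0,0]],
    [1,[0.3,-0.05,0.26],[0,0,0]],
    [1,[0.4,-0.05,0.26],[0,0,0]]
  ]
}}

```text
t: 12.7
eef_pos: [0.5864, 0.1847, 0.097]
ee_rot: [0.004, 0.719, 0.695, 0.005]
wrist_force: [-5.3, -1.5, 16.4]
width: 0.0003
```

```bash
python3 -c "
from g import *
rep()
f=shot('wrist','w4');cv2.imwrite('pics/w4z.png',cv2.resize(f['frame'][60:280,160:380,::-1],(600,600),interpolation=cv2.INTER_CUBIC))
f=shot('side','s4');cv2.imwrite('pics/s4z.png',cv2.resize(f['frame'][170:270,150:270,::-1],(720,600),interpolation=cv2.INTER_CUBIC))
"
```

```text
t 12.7 tcp base mm [-70.4  -6.2  97. ] F base [-5.28 -1.66 16.36] w 0.0003 q [ 0.19  0.55 -0.21  0.8  -0.    1.79]
```

View pics/w4z.png

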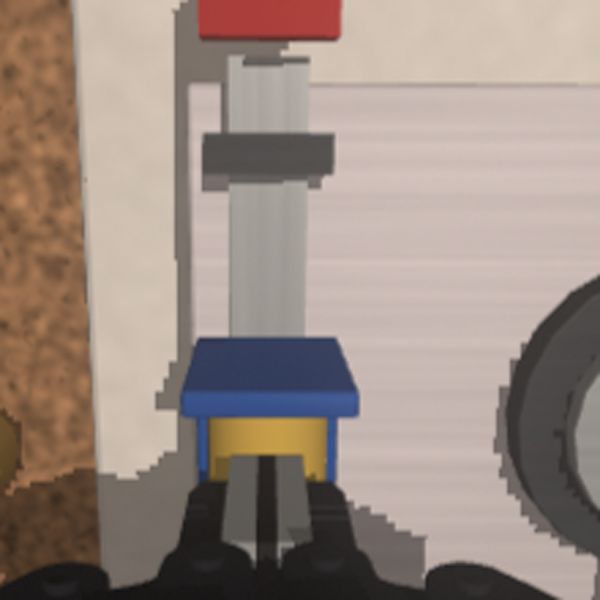

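View pics/s4z.png

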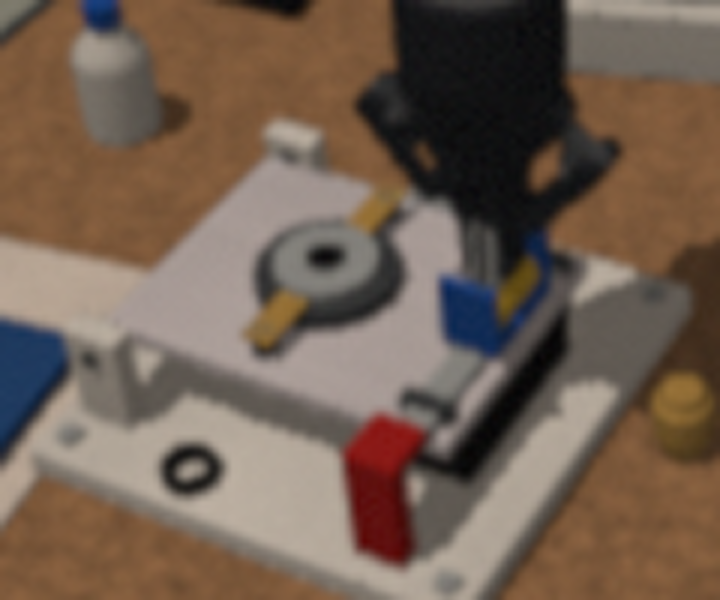

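Emit:
{"fn": "servo_tool", "kwargs": {
  "commands": [
    [1,[0.1,-0.1,0.24],[0,0,0]],
    [1,[0.2,-0.15,0.23],[0,0,0]],
    [1,[0.3,-0.15,0.23],[0,0,0]],
    [1,[0.4,-0.15,0.23],[0,0,0]],
    [1,[0.5,-0.15,0.23],[0,0,0]]
  ]
}}

```text
t: 13.42
eef_pos: [0.5864, 0.1899, 0.097]
ee_rot: [0.005, 0.719, 0.695, 0.006]
wrist_force: [-2.2, -2.5, 13.1]
width: -0.0001
```

```bash
python3 -c "
from g import *
rep()"
```

```text
t 13.43 tcp base mm [-70.6  -1.   97. ] F base [-2.07 -2.57 13.09] w -0.0001 q [ 0.19  0.55 -0.21  0.8  -0.    1.8 ]
```

```bash
python3 -c "
from g import *
goal(telemetry.state()['eef_pos'])"
```

```text
shift cm [0. 0. 0.] rot [ 0.9  -0.1  -0.02]
```

Emit:
{"fn": "servo_tool", "kwargs": {
  "commands": [
    [1,[0.1,-0.08,0.25],[0,0,0]],
    [1,[0.2,-0.08,0.25],[0,0,0]],
    [1,[0.3,-0.08,0.25],[0,0,0]],
    [1,[0.4,-0.08,0.25],[0,0,0]],
    [1,[0.5,-0.08,0.25],[0,0,0]],
    [1,[0.6,-0.08,0.25],[0,0,0]]
  ]
}}

```text
t: 14.18
eef_pos: [0.5868, 0.196, 0.097]
ee_rot: [0.006, 0.719, 0.695, 0.007]
wrist_force: [-4.3, -2.3, 14.2]
width: 0.0002
```

```bash
python3 -c "
from g import *
rep();goal(telemetry.state()['eef_pos'])"
```

```text
t 14.18 tcp base mm [-70.4   5.1  97. ] F base [-4.18 -2.41 14.16] w 0.0002 q [ 0.2   0.55 -0.21  0.8  -0.    1.81]
shift cm [0. 0. 0.] rot [ 1.07 -0.11 -0.02]
```

Emit:
{"fn": "servo_tool", "kwargs": {
  "commands": [
    [1,[0.07,-0.1,0.24],[0,0,0]],
    [1,[0.14,-0.1,0.24],[0,0,0]],
    [1,[0.21,-0.1,0.24],[0,0,0]],
    [1,[0.28,-0.1,0.24],[0,0,0]]
  ]
}}

```text
t: 14.68
eef_pos: [0.5869, 0.1988, 0.097]
ee_rot: [0.007, 0.719, 0.695, 0.008]
wrist_force: [-4.0, -1.7, 14.9]
width: -0.0001
```

Emit:
{"fn": "servo_tool", "kwargs": {
  "commands": [
    [1,[0.06,-0.1,0.24],[0,0,0]],
    [1,[0.12,-0.1,0.24],[0,0,0]],
    [1,[0.17,-0.1,0.24],[0,0,0]]
  ]
}}

```text
t: 15.05
eef_pos: [0.5869, 0.2003, 0.097]
ee_rot: [0.008, 0.719, 0.695, 0.009]
wrist_force: [-2.8, -3.7, 13.8]
width: -0.0
```

```bash
python3 -c "
from g import *
rep();
f=shot('wrist','w5');cv2.imwrite('pics/w5z.png',cv2.resize(f['frame'][60:280,160:380,::-1],(600,600),interpolation=cv2.INTER_CUBIC))
"
```

```text
t 15.05 tcp base mm [-70.4   9.4  97. ] F base [-2.66 -3.79 13.84] w -0.0 q [ 0.21  0.55 -0.21  0.79 -0.    1.82]
```

View pics/w5z.png

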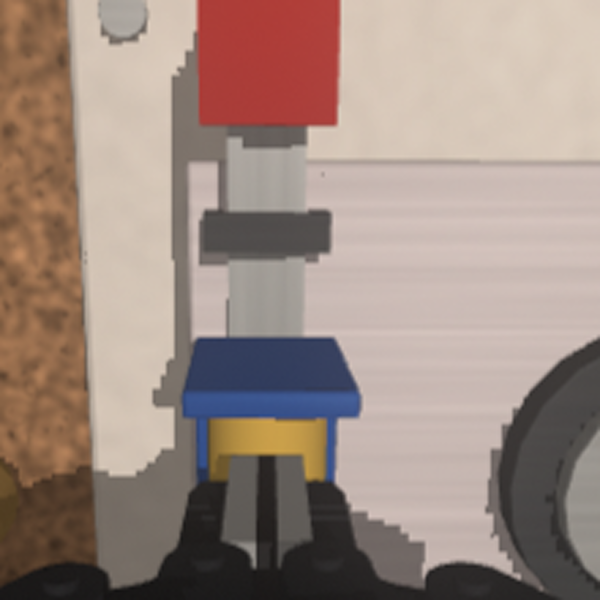

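Emit:
{"fn": "servo_tool", "kwargs": {
  "commands": [
    [1,[0.08,-0.1,0.24],[0,0,0]],
    [1,[0.14,-0.1,0.24],[0,0,0]],
    [1,[0.14,-0.1,0.24],[0,0,0]]
  ]
}}

```text
t: 15.48
eef_pos: [0.5869, 0.2004, 0.097]
ee_rot: [0.01, 0.719, 0.694, 0.009]
wrist_force: [-3.7, -5.5, 15.0]
width: 0.0001
```

```bash
python3 -c "
from g import *
rep();
"
```

```text
t 15.47 tcp base mm [-70.5   9.5  97. ] F base [-3.52 -5.64 15.04] w 0.0001 q [ 0.21  0.55 -0.21  0.79 -0.01  1.82]
```

Emit:
{"fn": "servo_tool", "kwargs": {
  "commands": [
    [1,[0.06,-0.05,0.1],[0,0,0]],
    [1,[0.03,0,0],[0,0,0]],
    [1,[0.0,0,-0.15],[0,0,0]],
    [1,[0,0,-0.4],[0,0,0]],
    [1,[0,0,-0.9],[0,0,0]],
    [1,[0,0,-1.5],[0,0,0]],
    [1,[0,0,-2.5],[0,0,0]],
    [1,[0,0,-4],[0,0,0]],
    [1,[0,0,-6],[0,0,0]],
    [1,[0,0,-8],[0,0,0]],
    [1,[0,0,-8],[0,0,0]]
  ]
}}

```text
t: 16.85
eef_pos: [0.5862, 0.201, 0.1795]
ee_rot: [0.012, 0.719, 0.694, 0.011]
wrist_force: [0.8, -0.6, 0.1]
width: -0.0001
```

```bash
python3 -c "
from g import *
rep();
f=shot('wrist','w6');cv2.imwrite('pics/w6z.png',cv2.resize(f['frame'][60:280,160:380,::-1],(600,600),interpolation=cv2.INTER_CUBIC))
f=shot('side','s6');cv2.imwrite('pics/s6z.png',cv2.resize(f['frame'][170:270,150:270,::-1],(720,600),interpolation=cv2.INTER_CUBIC))
th=0.0145
for y in(.0095+.0005,):
  for d in(.15,.18):
    for yy in(.027,.022,-.022): print(d,yy,proj(f,W(pl(d,.0515,y+yy,th))).round(1),proj(dict(np.load('pics/w6.npz')),W(pl(d,.0515,y+yy,th))).round(1))
for y in(-.07,.07):print('edge',proj(f,W(pl(.182,.005,y,.013))).round(1))
"
```

```text
t 16.85 tcp base mm [-71.2  10.  179.5] F base [ 0.85 -0.57  0.06] w -0.0001 q [ 0.22  0.47 -0.11  0.96 -0.01  1.82]
0.15 0.027 [219.2 218.7] [277.4 170.6]
0.15 0.022 [220.1 217.6] [277.3 177.5]
0.15 -0.022 [228.1 208. ] [276.4 234.2]
0.18 0.027 [228.8 221.8] [235.3 171.1]
0.18 0.022 [229.8 220.7] [235.5 178. ]
0.18 -0.022 [237.6 210.8] [236.7 235. ]
edge [248.4 211.3]
edge [224.7 242.6]
```

View pics/w6z.png

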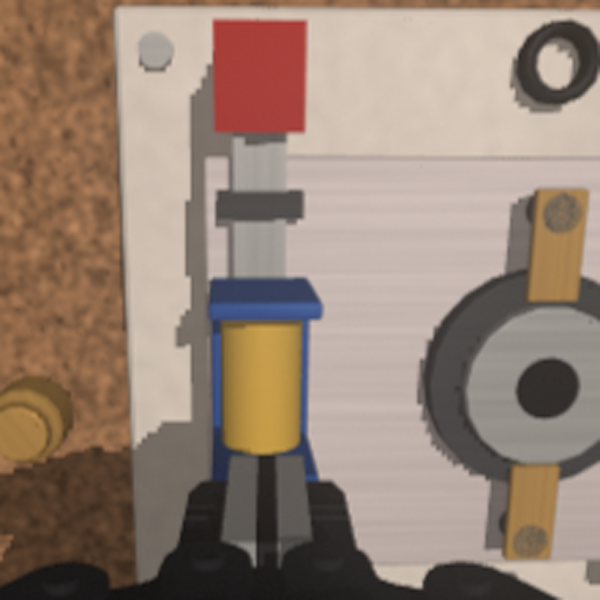

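View pics/s6z.png

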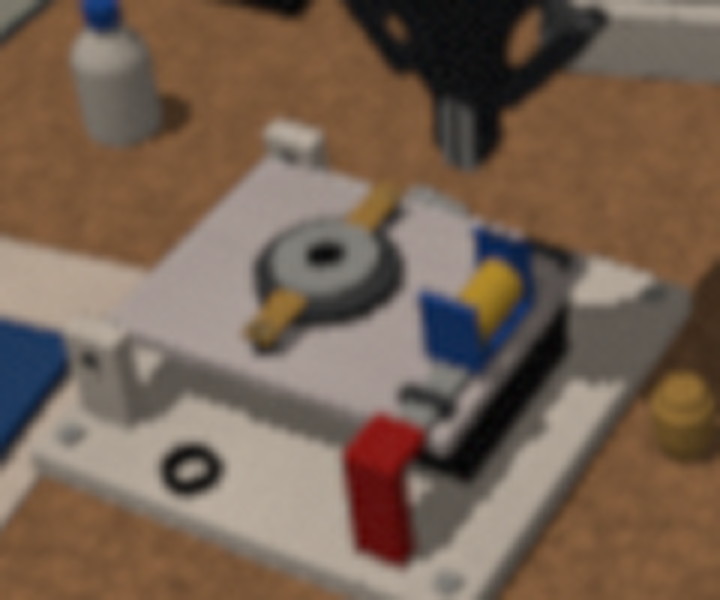

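Emit:
{"fn": "servo_tool", "kwargs": {
  "commands": [
    [1,[0,0,-4],[0,0,0]],
    [1,[-3,-3,-6],[0,0,0]],
    [1,[-9,-6,-6],[0,0,0]],
    [1,[-15,-9,-6],[0,0,0]],
    [1,[-20,-12,-6],[0,0,0]],
    [1,[-25,-14,-6],[0,0,0]],
    [1,[-30,-14,-6],[0,0,0]],
    [1,[-30,-14,-6],[0,0,0]],
    [1,[-30,-14,-6],[0,0,0]]
  ]
}}

```text
t: 18.08
eef_pos: [0.4321, -0.0937, 0.2328]
ee_rot: [0.01, 0.72, 0.694, 0.009]
wrist_force: [0.3, -0.2, -0.1]
width: 0.0
```

```bash
python3 -c "
from g import *
rep();
f=shot('top','t7');cv2.imwrite('pics/t7z.png',cv2.resize(f['frame'][125:225,160:260,::-1],(600,600),interpolation=cv2.INTER_CUBIC))
for h,im in(('t0',cv2.imread('pics/top0.png')),('t7',cv2.imread('pics/t7.png'))):
  m=cv2.inRange(cv2.cvtColor(im,cv2.COLOR_BGR2HSV),(18,120,60),(32,255,255))[165:200,180:225]
  n,l,s,c=cv2.connectedComponentsWithStats(m);print(h,[(c[i]+[180,165],s[i]) for i in range(1,n) if s[i,4]>20])
p=None
for y in (.008,.0095,.011,.014):print(y,proj(f,W(pl(.165,.0375,y,.0145))).round(1))
print(np.abs(cv2.imread('pics/t7.png')[195:225,85:125].astype(int)-cv2.imread('pics/top0.png')[195:225,85:125]).max())
"
```

```text
t 18.07 tcp base mm [-215.2 -289.7  232.8] F base [ 0.29 -0.18 -0.06] w 0.0 q [-0.39  0.1  -0.48  0.97  0.01  1.22]
t0 [(array([204.8875, 179.5875]), array([19, 12, 13,  7, 80], dtype=int32))]
t7 [(array([200.90909091, 186.49350649]), array([15, 19, 13,  7, 77], dtype=int32))]
0.008 [201.2 186.4]
0.0095 [200.8 186.4]
0.011 [200.3 186.4]
0.014 [199.4 186.4]
5
```

View pics/t7z.png

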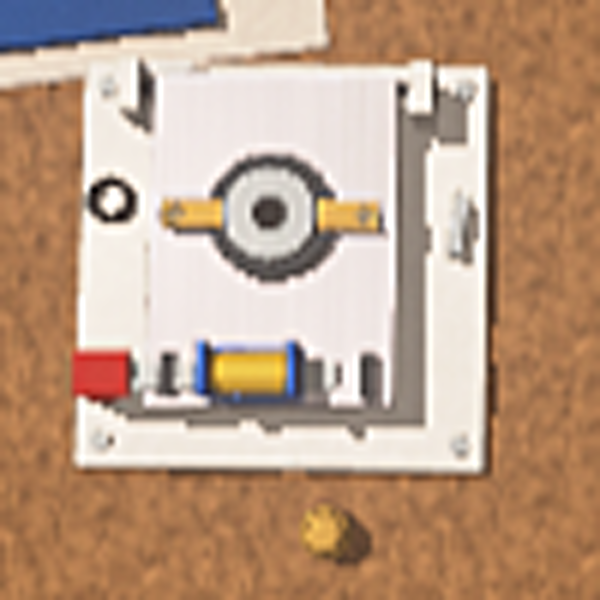

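View pics/t7.png

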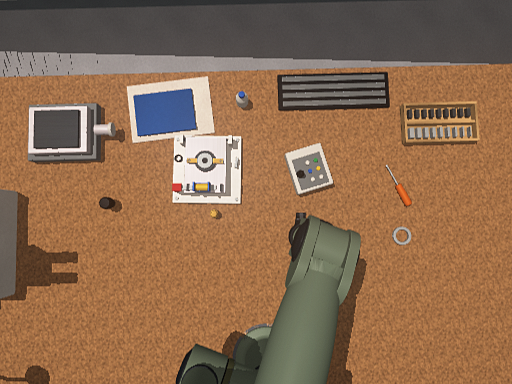

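```bash
python3 -c "
from bench import job
print(job.sign_off())"
```

```text
the job is handed in; nothing more can be done
None
```

I pressed the plate down onto its stop and slid the bolt home under the keeper. I then lifted off and handed the job in at about 18 s; no verdict was reported.

**Pressing:** The first two press attempts dragged the fingers sideways through friction, with up to about 9 N horizontally. I lifted off both times and restarted with a path that follows the plate's arc. The plate met its stop at TCP height 97 mm, where the force jumped from 9 N to 15 N over 0.2 mm. The largest contact force in any reading was about 17 N. I read the force only at the end of each move, so brief peaks in between were not seen.

**Bolt:** The fingers slid 20 mm with the plate on its stop, and the sideways force then rose to 5.6 N with no further movement. I took that as the end stop.

**Last checks:**
- **Plate:** It stays level by itself in the top and side views.
- **Bolt travel:** From the top view the pad moved about 19.5 mm from where the bolt started (0–4 mm out). That meets the 18 mm needed, but with little to spare if the bolt started at 0.
- **Tongue:** It lies under the red keeper in the pictures.
- **Bystanders:** All the loose objects look unmoved. I judged most of them by eye; only the eyepiece area was compared pixel by pixel.
- **Arm:** It is clear of everything, with wrist force near 0.

**Disagreement:** The last wrist-camera view put the channel about 4–5 mm further home than the top view and arm position did. I put this down to the roughly 1° tilt the tool picked up while pressing. It errs towards more travel, so it does not threaten the 18 mm limit.

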